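Pull the red-tagged board for repair

TASK

The board with the red pull strip has failed its test: slide it straight up out of the slotted rack by its top edge and stand it, strip up, all the way down in the pocket of the blue repair cradle, then let go of it. Lower it gently to the bottom of the pocket rather than letting it drop, and leave the boards with the yellow and white strips in their slots.

Things in the scene. Friction and masses are not known exactly. Their poses are not given: they have to be found in the camera images.
- card_red: loose green circuit board, about 90 g, upright in the rack: 110 mm wide, 4 thick, 100 high. Red pull strip on its top edge, 70 long, 10 thick, 86 to 100 mm above the bottom edge: grip here. Parts stand 6 mm off its +y face, 59 to 77 mm up, none in the middle 26 mm of the width. Origin: centre of the bottom edge, 8 mm above the table at first; x along the width, y through the thickness, z up.
- card_yellow: the same board with a yellow strip, to stay in the rack. The rack is fixed aluminium with black slotted sides, open at the top, 62 mm high; its 8 mm wide slots hold 6 mm of a board's two upright edges, so boards come out only straight up, after 55 mm of lift. Origin and axes as the red one.
- card_white: the same board with a white strip, to stay in the rack. The three boards stand face to face in any order, neighbours' middles 66 mm apart along the boards' y, tops 108 mm above the table. Origin and axes as the red one.
- cradle: fixed blue plastic cradle on a 190 x 100 mm foot: one pocket open at the top, 140 mm long (x) and 24 mm wide (y) inside, walls 8 mm, floor 6 mm and rim 61 mm above the table. Origin: on the table under the pocket's middle; x along the pocket, z up. The board goes in with its width along x, either way round; let go, it leans on a wall, up to 20 degrees.
Mind the look-alikes: they are no part of the job. What is shaped like the card_red but orange or pink is not meant.

How it is judged:
On the way:
1. the red-strip board is drawn up out of its slot, upright and clear of the rack (height (world z) of card_red above 0.063 m and angle between card_red's own z axis and vertical below 0.5 rad), for 0.1 s.
At the end, for the whole second after the job is handed in: The red-strip board stands in the cradle's pocket, strip up (within 30 degrees of upright), its bottom edge on the pocket's floor (within 12 mm), at rest; the yellow and white boards are within 20 mm of where they started (x of card_red in the frame of cradle between -0.025 and 0.025 m and y of card_red in the frame of cradle between -0.014 and 0.014 m and z of card_red in the frame of cradle below 0.018 m and angle between card_red's own z axis and vertical below 0.52 rad and linear speed of card_red below 0.02 m/s and distance of each of card_yellow, card_white from where it was at the start of the episode below 0.02 m); the robot touches nothing.
It fails at once if a board other than the red-strip one is pulled up or knocked out of place (more than 20 mm) (distance of any of card_yellow, card_white from where it was at the start of the episode above 0.02 m).
It fails at once if the board is dropped into the cradle (falling unheld faster than 0.7 m/s, a drop of about 25 mm) (horizontal distance between card_red and cradle below 0.1 m and linear speed of card_red above 0.7 m/s and contact force between the fingers and card_red below 0.1 N).
It also fails if it takes over 43 s, if anything falls off the work surface, if the arm or the gripper's body presses on something with over 40 N, if the wrist force passes 120 N, or if a joint passes its speed limit or range.

ROBOT

A 6-joint arm with a two-finger parallel gripper is mounted at the origin on the work surface. World frame = base frame: x ahead of the robot, y to its left, z up, the work surface at z = 0. Lengths are in m, angles in rad, forces in N, time in s.
With the tool pointing down it reaches from about 0.35 to 0.775 m from the base axis. Payload 5.5 kg.
Tool frame: the origin (TCP) lies between the finger pads; the fingertips stand 17 mm ahead of it and the grasp point (between the pads) lies 2 mm behind it (env.finger_overhang is the distance from the TCP to the fingertips, in m); z points along the fingers, y is the line along which they close (so a half turn about z gives the same grasp; the last joint's range is limited). The gripper opens to 85 mm and grips with 20 to 120 N. Pads are 22 mm wide; open, the fingers measure 114 mm over their backs; the gripper's body (76 mm by 85 mm) begins 54 mm behind the grasp point. The pads swing forward as they close: fully open they stand 13 mm farther back than shut.
Start: joints at [-1.244, 0.313, 0.046, 1.304, 0, 1.431], TCP at [0.259, -0.514, 0.248] pointing down, gripper open.
Joint ranges: [-2.76, 2.76], [-0.86, 1.69], [-1.03, 1.26], [-2.2, 2.34], [-1.47, 1.5], [-3.14, 3.14]. Speed limits (rad/s): [2.57, 2.57, 3.14, 3.14, 3.14, 3.14].

INTERFACE

Orientations are given as a unit quaternion [w, x, y, z].
In Python, from workcell import env gives the robot as it stands. The module is installed in compiled form; this text tells all that it offers.
- The arm moves only by the shell command python3 -m pendant 'ROWS' [FORCE]. ROWS is JSON, a list of rows, each a list of 5 numbers: the gripper's target within -1 to 1 (fully open at 1, half-way at 0, shut at -1), then the shift along the tool's x, y, z in m, then the turn about the tool's z in rad. A call has 1 to 8 rows; each row shifts and turns the commanded pose from where the row before left it, along the tool's axes as they then stand; what a row does not reach is not made up. A row lasts 1/8 s, in which the tool goes at most 62.5 mm and 10.7 degrees, less where a joint would pass 70% of its speed; a pose out of reach is approached as far as the arm can. A call with a gripper value outside its range is refused whole. The fingers move at their own pace and stop on an object; FORCE is the grip in N (left out, the last holds). Time passes only in rows, so rows that do not move let the fingers close. It gives the time, the measured TCP pose, the force, the opening and the grip force at its end, in the units of the state.
- env.get_state(): the state, without advancing time (a new reading comes with each control period).
- env.read_camera(name): name is "side" or "top" or "wrist"; returns the picture (400x640x3 uint8, red, green, blue); there is no depth.
- env.calibration(name): a dict with "K" (3x3 intrinsics, pixels), "T" (4x4, takes a point from camera to world coordinates); the wrist camera has in their place "tool_from_camera" (4x4, takes a point from camera to tool coordinates, whose origin is the TCP and whose axes are the flange's). Camera axes: x right, y down, z forward; pixel columns grow to the right and rows downward; lengths in m; the calibration is good to about 2 mm. The wrist camera is an equidistant fisheye: a pixel r from the principal point sees the ray r / f radians off the axis. A picture is of the moment at which its call begins: read the wrist's pose just before it. calibration takes no time and is no camera call.
- env.hand_in(): hands the job in; it is judged then, once.
Trained networks look in the newest picture that a camera, given by its name, has taken for a name from the list of things; names that differ only in an ending like _2 or _b are one class to them, and where a whole thing is asked for, a point or a joint stands for the part that bears it (a point fixed in the world has none). Each returns a list of dicts, best first, with "score" (0 to 1); they miss things now and then, are a little off and sometimes report something else, mostly with a low value. They report only what shows in the picture. A call takes as long as a camera call. They do not tell look-alikes from the thing itself.
- env.recognise(camera, label): "centre" ([column, row] in pixels, amid what is visible of it).
The state is a dict: "clock": time; "joint_pos": joint angles; "qvel": joint speeds; "tau": joint torques, N m; "tcp_pos": TCP position; "orientation": TCP orientation; "wrist_force": force on the tool from outside, world axes, zero at the start; "ft_torque": the same for the moment, N m; "finger_gap": finger opening in m; "grip_force": force on a finger pad.
Only numpy, scipy, OpenCV 4.12 (cv2) and the standard library are available. Lean on these libraries where they do the work, as an engineer would, in place of code of your own. Each camera call takes 0.05 s, during which the arm holds its last target. There are 200 camera calls.

## Working session

There is one attempt and no reset: what is moved stays moved. The work goes in short steps, Python scripts to look and compute and a shell command to move; the robot and the scene stay as the last step left them, time stands still between calls to the robot, and variables do not carry over. Pictures are saved under pics/ and viewed, at most 13 in all, crops included, and the job is handed in when it is done.

```bash
mkdir -p pics
python3 - <<'E'
from workcell import env
import cv2,numpy as np
for n in("top","side"):
    im=env.read_camera(n); cv2.imwrite(f"pics/{n}0.png",im[:,:,::-1])
    for l in("card_red","card_yellow","card_white","cradle"):
        print(n,l,[(np.round(d["centre"]).tolist(),round(d["score"],2)) for d in env.recognise(n,l)][:4])
    c=env.calibration(n);print(np.round(c["K"],1).tolist(),np.round(c["T"],3).tolist())
print(env.get_state())
E
```

```text
top card_red [([370.0, 289.0], 0.86), ([366.0, 212.0], 0.65), ([381.0, 136.0], 0.63)]
top card_yellow [([428.0, 207.0], 0.56)]
top card_white [([396.0, 208.0], 0.82)]
top cradle [([244.0, 200.0], 0.56)]
[[422.2, 0.0, 314.5], [0.0, 422.2, 205.1], [0.0, 0.0, 1.0]] [[0.004, -0.988, 0.153, 0.388], [-1.0, 0.001, 0.03, -0.017], [-0.029, -0.153, -0.988, 0.957], [0.0, 0.0, 0.0, 1.0]]
side card_red [([361.0, 247.0], 0.92), ([392.0, 193.0], 0.8), ([321.0, 168.0], 0.71), ([266.0, 146.0], 0.61)]
side card_yellow [([348.0, 134.0], 0.61)]
side card_white [([336.0, 146.0], 0.93)]
side cradle [([249.0, 264.0], 0.83)]
[[496.3, 0.0, 313.9], [0.0, 496.3, 206.3], [0.0, 0.0, 1.0]] [[-0.901, -0.296, 0.318, 0.149], [-0.434, 0.59, -0.681, 0.72], [0.013, -0.751, -0.66, 0.742], [0.0, 0.0, 0.0, 1.0]]
{'clock': 0.5, 'joint_pos': array([-1.24359124e+00,  3.13225407e-01,  4.60098396e-02,  1.30362690e+00,
        2.13818070e-06,  1.43117124e+00]), 'qvel': array([ 0.00017664, -0.00061008, -0.00060944, -0.00015917,  0.00080568,
        0.00150534]), 'tau': array([-1.12833372e-03, -4.80000222e+01,  2.98534799e+01,  2.02616400e-03,
       -7.16838531e-05,  5.07766288e-06]), 'tcp_pos': array([ 0.25875769, -0.51347144,  0.24827178]), 'orientation': array([-2.30687404e-05,  9.72882156e-01,  2.31301340e-01, -1.09617385e-06]), 'wrist_force': array([ 0.13582718,  0.10563075, -0.77129976]), 'ft_torque': array([-0.01191176,  0.01397461,  0.01144845]), 'grip_force': 0.0, 'finger_gap': 0.08511066285965413}
```

View pics/top0.png

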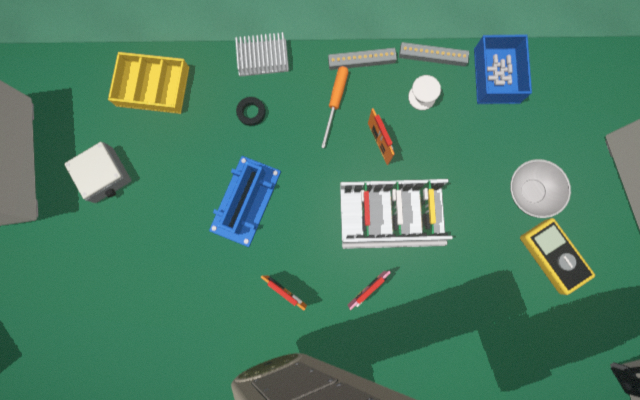

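View pics/side0.png

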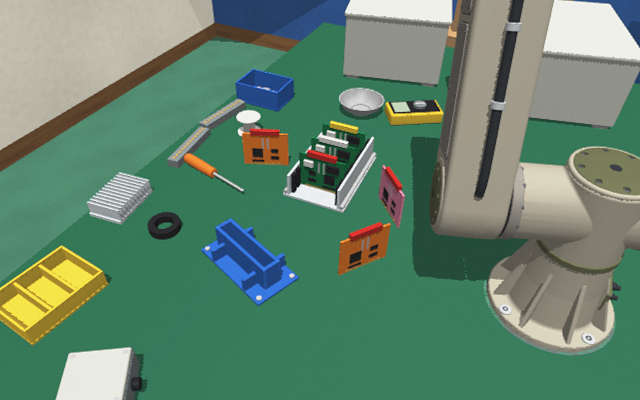

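The rack is at about (395,213) in the top view. The green board with the red strip is its leftmost one, at (367,209), with white next and yellow on the right. The cradle is at about (246,202), tilted. The boards outside the rack are orange or pink look-alikes. Next I'll measure the strip and the cradle.

```bash
cat > h.py <<'E'
from workcell import env
import cv2,numpy as np
def ray(n,px,z):
    c=env.calibration(n);T=c["T"];d=T[:3,:3]@np.linalg.inv(c["K"])@np.r_[px,1.];o=T[:3,3]
    return o+d*(z-o[2])/d[2]
def rect(m):
    k,l,s,_=cv2.connectedComponentsWithStats(m.astype(np.uint8));i=1+np.argmax(s[1:,4])
    return cv2.minAreaRect(np.argwhere(l==i)[:,::-1].astype(np.float32)),s[i,4]
E
python3 - <<'E'
from h import *
im=env.read_camera("top").astype(int);R,G,B=im[...,0],im[...,1],im[...,2]
yy,xx=np.mgrid[:400,:640]
def box(a,b,c,d):return (xx>=a)&(xx<b)&(yy>=c)&(yy<d)
def show(n,m,z):
    r,a=rect(m);p=cv2.boxPoints(r);w=np.array([ray("top",q,z)[:2] for q in p])
    print(n,a,np.round(r[0],1),"world",np.round(ray("top",r[0],z),4));print(np.round(w,3).tolist())
    e=[w[1]-w[0],w[2]-w[1]];l=[np.hypot(*v) for v in e];v=e[int(np.argmax(l))];print("size",np.round(l,4),"long axis deg",np.degrees(np.arctan2(v[1],v[0]))%180)
show("red",(R>120)&(G<70)&box(355,380,180,240),.106)
show("yel",(R>150)&(G>120)&(B<100)&box(420,450,180,240),.106)
show("cradle",(B>100)&(R<90)&(B>G+30)&box(200,290,150,250),.01)
cv2.imwrite("pics/crop.png",cv2.resize(im[150:255,205:455].astype(np.uint8)[...,::-1],None,fx=3.2,fy=3.2,interpolation=2))
E
```

```text
Traceback (most recent call last):
  File "h.py", line 7, in rect
    k,l,s,_=cv2.connectedComponentsWithStats(m.astype(np.uint8));i=1+np.argmax(s[1:,4])
                                                                     ~~~~~~~~~^^^^^^^^^
ValueError: attempt to get argmax of an empty sequence
```

```bash
cat > m.py <<'E'
from h import *
im=env.read_camera("top").astype(int);R,G,B=im[...,0],im[...,1],im[...,2]
print(im[200:216:5,364:371].tolist())
yy,xx=np.mgrid[:400,:640]
def box(a,b,c,d):return (xx>=a)&(xx<b)&(yy>=c)&(yy<d)
def show(n,m,z):
    if not m.any():return print(n,"none")
    r,a=rect(m);p=cv2.boxPoints(r);w=np.array([ray("top",q,z)[:2] for q in p])
    print(n,a,np.round(r[0],1),"world",np.round(ray("top",r[0],z),4));print(np.round(w,3).tolist())
    e=[w[1]-w[0],w[2]-w[1]];l=[np.hypot(*v) for v in e];v=e[int(np.argmax(l))];print("size",np.round(l,4),"long axis deg",np.degrees(np.arctan2(v[1],v[0]))%180)
show("red",(R>120)&(R>2*G)&(R>2*B)&box(355,380,180,240),.106)
show("yel",(R>150)&(G>120)&(B<100)&box(420,450,180,240),.106)
show("cradle",(B>80)&(R<110)&(B>G+30)&box(200,290,150,250),.01)
cv2.imwrite("pics/crop.png",cv2.resize(im[150:255,205:455].astype(np.uint8)[...,::-1],None,fx=3.2,fy=3.2,interpolation=2))
E
python3 m.py
```

```text
[[[193, 105, 100], [220, 85, 80], [223, 88, 81], [223, 89, 84], [218, 95, 90], [170, 148, 148], [174, 174, 175]], [[163, 73, 71], [220, 87, 82], [223, 88, 83], [222, 87, 81], [222, 95, 87], [174, 126, 124], [175, 173, 173]], [[134, 80, 71], [217, 89, 82], [224, 89, 83], [224, 91, 86], [221, 95, 88], [190, 123, 120], [176, 171, 172]], [[136, 86, 80], [218, 86, 79], [224, 90, 83], [223, 91, 85], [221, 88, 83], [211, 111, 107], [180, 170, 171]]]
red 150 [366.4 207.5] world [ 0.5147 -0.0969  0.106 ]
[[0.549, -0.091], [0.549, -0.101], [0.481, -0.102], [0.481, -0.093]]
size [0.0093 0.0678] long axis deg 1.4392609597175863
yel 83 [430.5 206. ] world [ 0.5177 -0.2264  0.106 ]
[[0.553, -0.223], [0.553, -0.233], [0.483, -0.23], [0.483, -0.22]]
size [0.0101 0.0697] long axis deg 177.76643107234312
cradle 3266 [243.1 199.9] world [0.5468 0.1749 0.01  ]
[[0.48, 0.259], [0.659, 0.191], [0.615, 0.089], [0.439, 0.159]]
size [0.1919 0.1105] long axis deg 159.21389165336655
```

View pics/crop.png

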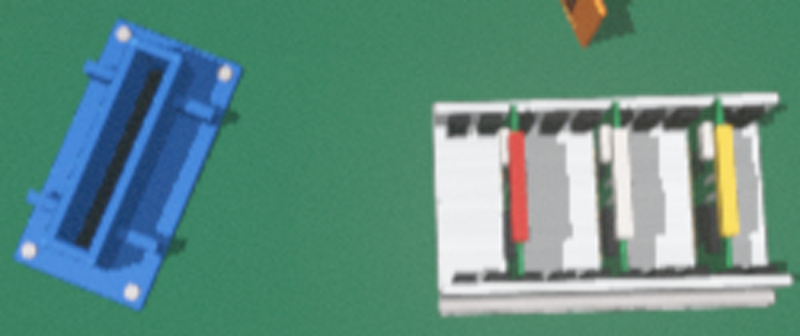

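```bash
python3 -m pendant '[[0,0,0,0,0.15],[0,0,0,0,0.15],[0,0,0,0,0.15],[0,0.026,-0.041,0,0],[0,0.026,-0.041,0,0],[0,0.026,-0.041,0,0],[0,0.026,-0.041,0,0],[0,0.026,-0.041,0,0]]' 30; python3 -m pendant '[[0,0.026,-0.041,0,0],[0,0.026,-0.041,0,0],[0,0.026,-0.041,0,0],[0,0.026,-0.041,0,0],[0,0.026,-0.041,0,0],[0,0,0,0,0],[0,0,0,0,0]]'
python3 - <<'E'
from h import *
for n,pts,z in(("screws",[(123,33),(224,73),(28,250),(131,292)],.009),("rim",[(138,40),(182,55),(96,268),(50,245)],.061)):
    w=np.array([ray("top",np.array(p)/3.2+[205,150],z)[:2] for p in pts]);print(n,np.round(w,3).tolist(),w.mean(0))
s=env.get_state();print(s["tcp_pos"],s["orientation"],s["finger_gap"])
cv2.imwrite("pics/w1.png",env.read_camera("wrist")[...,::-1])
c=env.calibration("wrist");print(c)
E
```

```text
clock: 1.6
tcp_pos: [0.386, -0.3051, 0.2485]
orientation: [0.0, 1.0, 0.008, 0.0]
wrist_force: [0.9, 0.3, -0.6]
finger_gap: 0.0423
grip_force: 0.0
clock: 2.48
tcp_pos: [0.5117, -0.0993, 0.2482]
orientation: [0.0, 1.0, 0.009, -0.0]
wrist_force: [-1.2, 0.3, 0.3]
finger_gap: 0.0427
grip_force: 0.0
screws [[0.64, 0.177], [0.61, 0.103], [0.482, 0.24], [0.452, 0.166]] [0.54628765 0.17146096]
rim [[0.621, 0.156], [0.611, 0.125], [0.465, 0.18], [0.48, 0.211]] [0.54438265 0.16807277]
[ 0.51165083 -0.09927156  0.24823626] [ 2.16501857e-04  9.99961862e-01  8.72874391e-03 -1.94051774e-04] 0.04269214530239163
{'K': array([[309.70691629,   0.        , 316.15741833],
       [  0.        , 309.70691629, 205.43278805],
       [  0.        ,   0.        ,   1.        ]]), 'tool_from_camera': array([[ 1.16919570e-03, -9.65745541e-01, -2.59488309e-01,
         6.55654394e-02],
       [ 9.99999311e-01,  1.15641836e-03,  2.01893538e-04,
        -1.18105962e-04],
       [ 1.05099262e-04, -2.59488367e-01,  9.65746228e-01,
        -1.25001358e-01],
       [ 0.00000000e+00,  0.00000000e+00,  0.00000000e+00,
         1.00000000e+00]])}
```

View pics/w1.png

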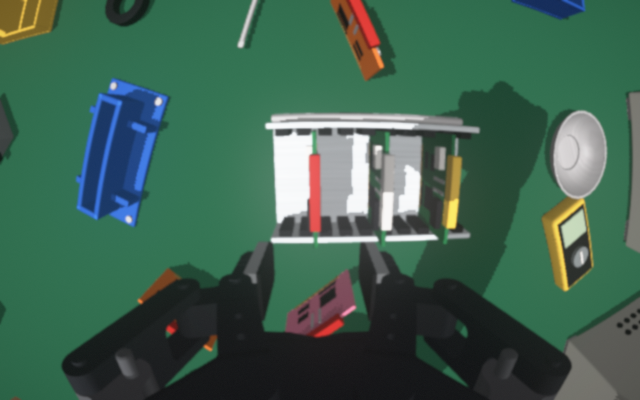

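The wrist view has the red strip between the fingers at about (315,193) and the cradle rim centred at about (104,156). Now I'll convert both to world coordinates.

```bash
cat >> h.py <<'E'
from scipy.spatial.transform import Rotation as Ro
def wray(px,z,s):
    c=env.calibration("wrist");K=c["K"];u=(np.asarray(px,float)-K[:2,2])/K[0,0];t=np.hypot(*u)
    d=np.r_[u/t*np.sin(t),np.cos(t)];M=c["tool_from_camera"];q=s["orientation"]
    R=Ro.from_quat(np.r_[q[1:],q[0]]).as_matrix()
    d=R@M[:3,:3]@d;o=R@M[:3,3]+s["tcp_pos"];return o+d*(z-o[2])/d[2]
E
python3 - <<'E'
from h import *
s=env.get_state();im=env.read_camera("wrist").astype(int);R,G,B=im[...,0],im[...,1],im[...,2]
m=(R>120)&(R>2*G)&(R>2*B);m[:140]=0;m[245:]=0;m[:,:290]=0;m[:,340:]=0
r,a=rect(m);w=np.array([wray(p,.107,s)[:2] for p in cv2.boxPoints(r)])
print(a,r,np.round(w,4).tolist(),wray(r[0],.107,s))
w=np.array([wray(p,.061,s)[:2] for p in [(107,95),(128,103),(100,218),(80,208)]]);print("rim",np.round(w,3).tolist(),w.mean(0))
E
```

```text
742 ((314.5, 192.5), (75.0, 11.0), 90.0) [[0.5503, -0.0929], [0.5504, -0.1024], [0.4823, -0.1038], [0.4822, -0.0938]] [ 0.51722639 -0.09821995  0.107     ]
rim [[0.622, 0.147], [0.609, 0.114], [0.472, 0.175], [0.484, 0.209]] [0.54690692 0.16122926]
```

```bash
python3 -m pendant '[[0,0.005,-0.001,0.02,0],[0,0,0,0.03,0],[0,0,0,0.03,0],[0,0,0,0.03,0],[0,0,0,0.02,0],[0,0,0,0.016,0],[0,0,0,0,0],[0,0,0,0,0]]'; python3 -m pendant '[[-1,0,0,0,0],[-1,0,0,0,0],[-1,0,0,0,0],[-1,0,0,0,0],[-1,0,0,0,0],[-1,0,0,0,0]]' 50
```

```text
clock: 3.58
tcp_pos: [0.517, -0.099, 0.103]
orientation: [0.0, 1.0, 0.008, 0.0]
wrist_force: [0.2, 0.2, -0.3]
finger_gap: 0.0426
grip_force: 0.0
clock: 4.32
tcp_pos: [0.5175, -0.0983, 0.1032]
orientation: [0.0, 1.0, 0.008, 0.001]
wrist_force: [-1.2, -0.8, 5.9]
finger_gap: 0.009
grip_force: 49.9
```

```bash
python3 -m pendant '[[-1,0,0,-0.01,0],[-1,0,0,-0.015,0],[-1,0,0,-0.02,0],[-1,0,0,-0.02,0],[-1,0,0,-0.02,0],[-1,0,0,-0.025,0],[-1,0,0,-0.025,0],[-1,0,0,-0.02,0]]'
python3 - <<'E'
from h import *
s=env.get_state();print(s["tcp_pos"],s["finger_gap"])
cv2.imwrite("pics/s2.png",env.read_camera("side")[80:320,150:470,::-1])
E
```

```text
clock: 5.32
tcp_pos: [0.5169, -0.0981, 0.2593]
orientation: [0.0, 1.0, 0.008, 0.001]
wrist_force: [0.2, -0.5, -0.2]
finger_gap: 0.0088
grip_force: 49.1
[ 0.51693643 -0.09811262  0.25933039] 0.008810844059477971
```

View pics/s2.png

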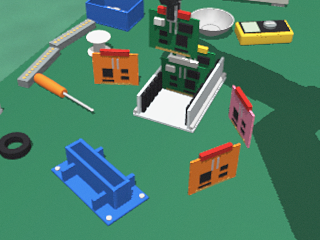

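The board is held upright, clear of the rack. I'll go close to the cradle, turn to its angle and take a look.

```bash
python3 -m pendant '[[-1,0.004,-0.034,0,0.078],[-1,0.004,-0.034,0,0.078],[-1,0.004,-0.034,0,0.078],[-1,0.004,-0.034,0,0.078],[-1,0.004,-0.034,0,0.078],[-1,0,0,0,0],[-1,0,0,0,0],[-1,0,0,0,0]]'
python3 - <<'E'
from h import *
s=env.get_state();print(s["tcp_pos"],s["orientation"])
im=env.read_camera("wrist");np.save("w2",im);np.save("s2",np.r_[s["tcp_pos"],s["orientation"]])
cv2.imwrite("pics/w2.png",im[...,::-1])
E
```

```text
clock: 6.38
tcp_pos: [0.5359, -0.025, 0.2593]
orientation: [-0.037, 0.992, -0.117, 0.001]
wrist_force: [-1.2, 0.2, -1.0]
finger_gap: 0.0093
grip_force: 49.1
[ 0.53585359 -0.02495708  0.25928887] [-0.03709705  0.99241401 -0.11720511  0.00109367]
```

View pics/w2.png

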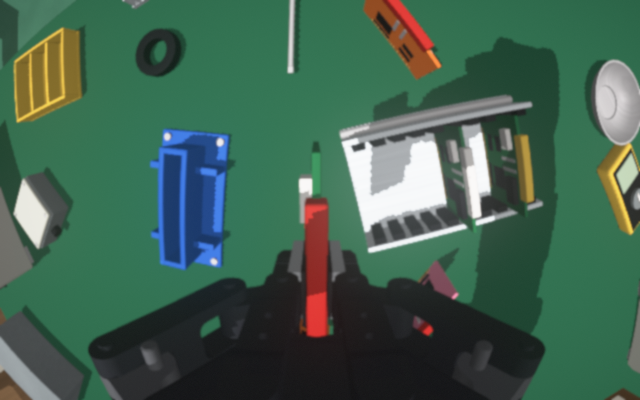

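```bash
python3 -m pendant '[[-1,0,0,0,0]]'
python3 - <<'E'
from h import *
s=env.get_state();print(np.round(s["joint_pos"],3),np.round(s["qvel"],3),s["wrist_force"])
E
```

```text
clock: 6.55
tcp_pos: [0.5359, -0.0246, 0.2593]
orientation: [-0.037, 0.992, -0.117, 0.001]
wrist_force: [0.1, 0.3, -0.0]
finger_gap: 0.0088
grip_force: 49.1
[-0.235  0.234 -0.036  1.308  0.074  3.141] [ 0.001  0.001 -0.001 -0.002  0.001  0.001] [ 0.06908019  0.29491764 -0.04869751]
```

Joint 6 ran into its range limit, which tilted the tool. The board may go in either way round, so I'll turn the other way: the tool x axis goes to about 159 degrees.

```bash
python3 -m pendant '[[-1,0,0,0,-0.15],[-1,0,0,0,-0.18],[-1,0,0,0,-0.18],[-1,0,0,0,-0.18],[-1,0,0,0,-0.18],[-1,0,0,0,-0.18],[-1,0,0,0,-0.18],[-1,0,0,0,0]]';  python3 - <<'E'
from h import *
s=env.get_state();print(np.round(s["joint_pos"],3))
q=s["orientation"];R=Ro.from_quat(np.r_[q[1:],q[0]]).as_matrix();print(R.round(3).tolist(), np.degrees(np.arctan2(R[1,0],R[0,0])))
E
```

```text
clock: 7.55
tcp_pos: [0.536, -0.0245, 0.2593]
orientation: [-0.03, 0.878, 0.476, 0.022]
wrist_force: [-0.3, 0.3, -0.3]
finger_gap: 0.009
grip_force: 49.0
[-0.235  0.234 -0.035  1.308  0.074  1.913]
[[0.545, 0.838, 0.011], [0.836, -0.544, 0.073], [0.068, -0.031, -0.997]] 56.88312983787855
```

```bash
python3 -m pendant '[[-1,0,0,0,-0.18],[-1,0,0,0,-0.18],[-1,0,0,0,-0.18],[-1,0,0,0,-0.18],[-1,0,0,0,-0.18],[-1,0,0,0,-0.18],[-1,0,0,0,-0.18],[-1,0,0,0,-0.18]]';python3 -m pendant '[[-1,0,0,0,-0.17],[-1,0,0,0,-0.17],[-1,0,0,0,0]]';  python3 - <<'E'
from h import *
v=np.load("s2.npy");s=dict(tcp_pos=v[:3],orientation=v[3:])
w=np.array([wray(p,.009,s)[:2] for p in [(167,137),(214,262),(220,142)]]);print(w.round(4).tolist(),w[:2].mean(0),np.degrees(np.arctan2(*(w[2]-w[1])[::-1])))
s=env.get_state();print(np.round(s["joint_pos"],3))
q=s["orientation"];R=Ro.from_quat(np.r_[q[1:],q[0]]).as_matrix();print(R.round(3).tolist(), np.degrees(np.arctan2(R[1,0],R[0,0])))
C=np.array([.546,.17,.259]);print("toward hover, tool axes",R.T@(C-s["tcp_pos"]))
im=env.read_camera("wrist");np.save("w3",im);np.save("s3",np.r_[s["tcp_pos"],s["orientation"]])
cv2.imwrite("pics/w3.png",im[...,::-1])
E
```

```text
clock: 8.55
tcp_pos: [0.536, -0.0246, 0.2593]
orientation: [-0.008, 0.345, 0.938, 0.036]
wrist_force: [0.0, 0.5, -1.4]
finger_gap: 0.0085
grip_force: 49.0
clock: 8.93
tcp_pos: [0.5359, -0.0246, 0.2593]
orientation: [-0.001, 0.184, 0.982, 0.037]
wrist_force: [0.3, -0.1, -0.0]
finger_gap: 0.0088
grip_force: 49.0
[[0.6407, 0.1772], [0.4535, 0.1647], [0.6119, 0.1022]] [0.54708019 0.1709421 ] -21.50686728778698
[-0.235  0.234 -0.036  1.308  0.074  0.135]
[[-0.932, 0.362, 0.011], [0.362, 0.929, 0.073], [0.016, 0.072, -0.997]] 158.80048383845738
toward hover, tool axes [0.06098669 0.18450518 0.01468995]
```

View pics/w3.png

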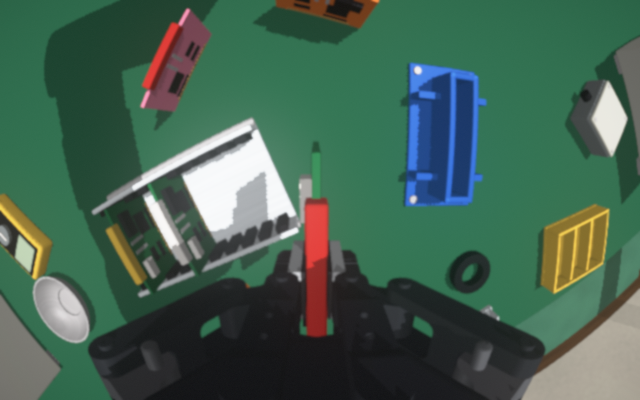

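Run:
```python
from h import *
v=np.load("s3.npy");s=dict(tcp_pos=v[:3],orientation=v[3:])
w=np.array([wray(p,.061,s)[:2] for p in [(452,72),(477,75),(473,205),(449,203)]]);print("rim",w.round(4).tolist(),w.mean(0))
w=np.array([wray(p,.009,s)[:2] for p in [(418,70),(413,199)]]);a=w[0]-w[1];print(w.round(4).tolist(),np.degrees(np.arctan2(a[1],a[0])))
q=s["orientation"];R=Ro.from_quat(np.r_[q[1:],q[0]]).as_matrix()
for z in(.2,.103):
    print(z,R.T@(np.array([.546,.170,z-.095])-s["tcp_pos"]-.095*R[:,2]))
```

```text
rim [[0.4703, 0.1835], [0.4818, 0.2169], [0.631, 0.1624], [0.6153, 0.1304]] [0.54960898 0.17329525]
[[0.4547, 0.1664], [0.612, 0.1033]] 158.14015200020407
0.2 [0.05845986 0.17336104 0.07326541]
0.103 [0.05686829 0.16634167 0.16999801]
```

```bash
python3 -m pendant '[[-1,0.01,0.029,0.005,0],[-1,0.01,0.029,0.01,0],[-1,0.01,0.029,0.014,0],[-1,0.01,0.029,0.014,0],[-1,0.01,0.029,0.014,0],[-1,0.009,0.029,0.014,0],[-1,0,0,0,0],[-1,0,0,0,0]]';  python3 - <<'E'
from h import *
s=env.get_state();print(np.round(s["joint_pos"],3))
q=s["orientation"];R=Ro.from_quat(np.r_[q[1:],q[0]]).as_matrix()
print(np.degrees(np.arctan2(R[1,0],R[0,0])),"bottom",s["tcp_pos"]+.095*R[:,2])
for z in(.15,.105):
    print(z,R.T@(np.array([.547,.171,z-.095])-s["tcp_pos"]-.095*R[:,2]))
im=env.read_camera("side");cv2.imwrite("pics/s3.png",cv2.resize(im[120:320,140:400,::-1],None,fx=2.5,fy=2.5,interpolation=2))
E
```

```text
clock: 9.98
tcp_pos: [0.5439, 0.1633, 0.2022]
orientation: [-0.001, 0.183, 0.982, 0.037]
wrist_force: [1.0, -0.0, -0.8]
finger_gap: 0.0086
grip_force: 49.1
[ 0.114  0.295 -0.094  1.162  0.071  0.483]
158.94613035818216 bottom [0.54494153 0.17028311 0.10747428]
0.15 [-0.00250439 -0.00237532  0.05240598]
0.105 [-0.00322568 -0.00561871  0.09728315]
```

View pics/s3.png

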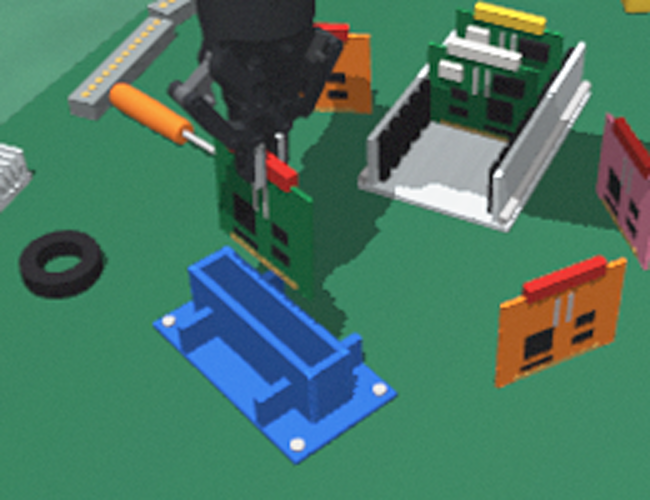

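The board hangs lined up above the pocket, with its bottom edge about 46 mm above the rim. I'll lower it slowly and watch the force.

```bash
python3 -m pendant '[[-1,-0.001,-0.001,0.015,0],[-1,-0.001,-0.001,0.015,0],[-1,0,0,0.012,0],[-1,0,-0.001,0.010,0],[-1,0,0,0,0]]'
python3 - <<'E'
from h import *
im=env.read_camera("side");cv2.imwrite("pics/s4.png",cv2.resize(im[180:320,180:320,::-1],None,fx=4,fy=4,interpolation=2))
E
```

```text
clock: 10.65
tcp_pos: [0.5445, 0.1638, 0.1487]
orientation: [-0.002, 0.182, 0.983, 0.037]
wrist_force: [-0.0, 0.3, -1.1]
finger_gap: 0.009
grip_force: 49.1
```

View pics/s4.png

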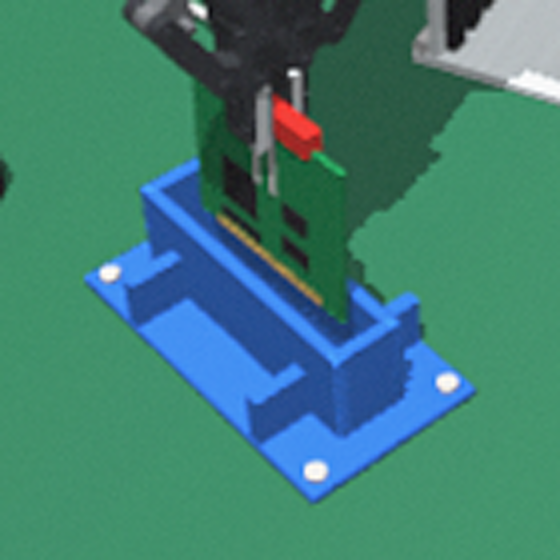

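The bottom edge has entered the pocket between the walls, and the force is about zero. I'll continue down.

```bash
python3 -m pendant '[[-1,0,-0.001,0.01,0],[-1,0,0,0.01,0],[-1,0,-0.001,0.008,0],[-1,0,-0.001,0.006,0],[-1,0,0,0.004,0],[-1,0,0,0.003,0],[-1,0,0,0,0]]'; python3 -m pendant '[[-1,0,0,0.002,0],[-1,0,0,0,0]]'
```

```text
clock: 11.58
tcp_pos: [0.5446, 0.1642, 0.1087]
orientation: [-0.001, 0.182, 0.983, 0.037]
wrist_force: [-0.7, -0.3, -1.0]
finger_gap: 0.0085
grip_force: 49.1
clock: 11.82
tcp_pos: [0.5447, 0.1643, 0.1069]
orientation: [-0.001, 0.182, 0.983, 0.037]
wrist_force: [-0.4, 0.5, 0.4]
finger_gap: 0.0091
grip_force: 49.1
```

```bash
python3 -m pendant '[[-1,0,0,0.002,0],[-1,0,0,0,0]]'; python3 -m pendant '[[-1,0,0,0.002,0],[-1,0,0,0,0]]'; python3 -m pendant '[[-1,0,0,0.001,0],[-1,0,0,0,0]]'
```

```text
clock: 12.08
tcp_pos: [0.5446, 0.1644, 0.1047]
orientation: [-0.001, 0.182, 0.983, 0.037]
wrist_force: [-0.2, 0.3, -0.6]
finger_gap: 0.0089
grip_force: 49.1
clock: 12.32
tcp_pos: [0.5446, 0.1645, 0.1027]
orientation: [-0.001, 0.182, 0.983, 0.037]
wrist_force: [0.1, -0.2, -0.9]
finger_gap: 0.0089
grip_force: 49.1
clock: 12.58
tcp_pos: [0.5448, 0.1646, 0.1019]
orientation: [-0.001, 0.182, 0.983, 0.037]
wrist_force: [-0.4, 0.4, -0.3]
finger_gap: 0.0088
grip_force: 49.1
```

```bash
python3 -m pendant '[[-1,0,0,0.001,0],[-1,0,0,0,0]]'; python3 -m pendant '[[-1,0,0,0.001,0],[-1,0,0,0,0]]'
```

```text
clock: 12.82
tcp_pos: [0.5447, 0.1649, 0.1016]
orientation: [-0.001, 0.182, 0.983, 0.037]
wrist_force: [-2.4, -0.2, 4.0]
finger_gap: 0.0087
grip_force: 49.9
clock: 13.08
tcp_pos: [0.5446, 0.1652, 0.1014]
orientation: [-0.001, 0.182, 0.983, 0.038]
wrist_force: [-4.8, 0.5, 10.3]
finger_gap: 0.0089
grip_force: 50.7
```

The board is on the floor: the force is 10 N at TCP z 0.101, as expected. I'll release in steps.

```bash
python3 -m pendant '[[-0.5,0,0,0,0],[-0.5,0,0,0,0],[0,0,0,0,0],[0,0,0,0,0],[0.5,0,0,0,0],[0.5,0,0,0,0],[1,0,0,0,0],[1,0,0,0,0]]'; python3 -m pendant '[[1,0,0,0,0],[1,0,0,0,0]]';  python3 - <<'E'
from h import *
im=env.read_camera("side");a=im[150:320,160:340,::-1];b=env.read_camera("wrist")[100:400,220:420,::-1]
cv2.imwrite("pics/s5.png",np.hstack([cv2.resize(a,(500,472)),cv2.resize(b,(300,472))]))
E
```

```text
clock: 14.08
tcp_pos: [0.5447, 0.1648, 0.0999]
orientation: [-0.001, 0.182, 0.983, 0.037]
wrist_force: [-0.7, 0.6, 0.2]
finger_gap: 0.0856
grip_force: 0.0
clock: 14.32
tcp_pos: [0.5448, 0.1648, 0.0999]
orientation: [-0.001, 0.182, 0.983, 0.037]
wrist_force: [0.5, 0.5, 0.3]
finger_gap: 0.0855
grip_force: 0.0
```

View pics/s5.png

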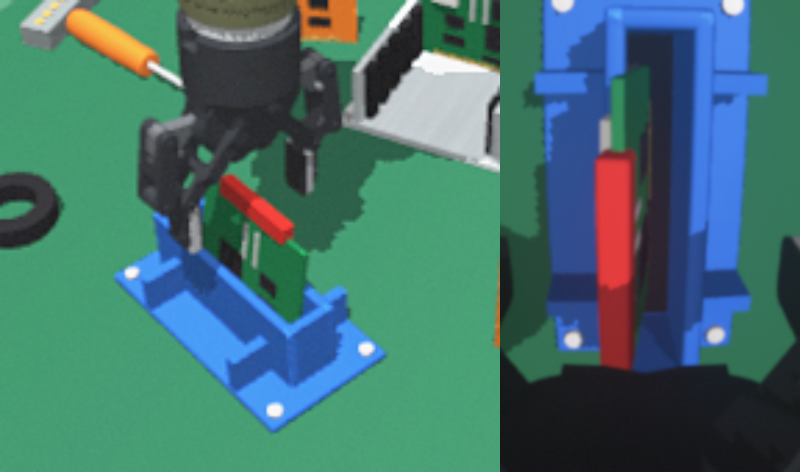

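The board stands in the pocket, leaning lightly on one wall, and both fingers are clear of it. Retracting upward.

```bash
python3 -m pendant '[[1,0,0.001,-0.01,0],[1,0,0.001,-0.015,0],[1,0,0.002,-0.025,0],[1,0,0.002,-0.03,0],[1,0,0.002,-0.03,0],[1,0,0.002,-0.03,0],[1,0,0,0,0],[1,0,0,0,0]]';  python3 - <<'E'
from h import *
a=env.read_camera("side");b=env.read_camera("top")
cv2.imwrite("pics/s6.png",np.hstack([cv2.resize(a[120:320,150:400,::-1],(500,400)),cv2.resize(b[130:260,200:300,::-1],(300,400))]))
E
```

```text
clock: 15.42
tcp_pos: [0.5467, 0.1638, 0.2404]
orientation: [-0.001, 0.182, 0.983, 0.037]
wrist_force: [-0.4, -0.4, -0.6]
finger_gap: 0.0853
grip_force: 0.0
```

View pics/s6.png

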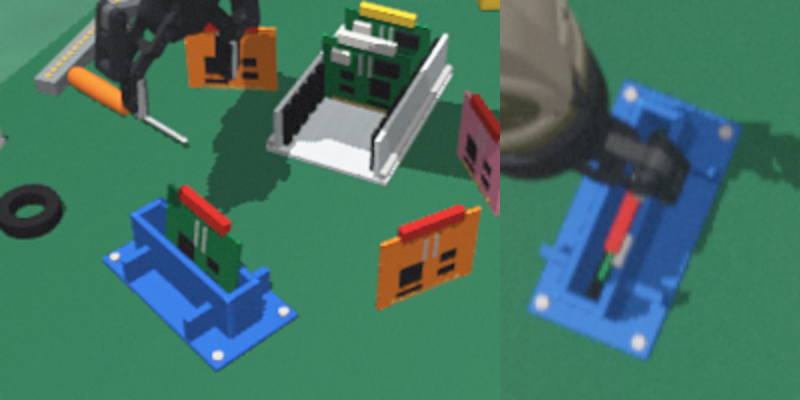

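The board stands fully seated in the pocket, strip up. The yellow and white boards are still in the rack and the gripper is clear, so I'm handing in.

```bash
python3 -c "
from workcell import env
print(env.hand_in())"
```

```text
the job is handed in; nothing more can be done
None
```

I handed the job in at about 15 s with the red-strip board released on the floor of the cradle's pocket, strip up, and the yellow and white boards still in the rack; `hand_in` returned no verdict.

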